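Draw a blown fuse from the roaster's control box

TASK

The burner fuse of the coffee roaster has blown: on the control box's deck, take out the fuse carrier that has the round knob. Push it down against its spring without forcing it, turn it anticlockwise until you feel it stop, off its catch, draw it straight out, and set it down gently on the floor of the aluminium parts tray. Leave the wing-knob carrier locked in its holder, and everything else where it is.

Things in the scene. Friction and masses are not known exactly. Their poses are not given: they have to be found in the camera images.
- control_box: black sheet-steel control box, 260 (x) x 280 (y) x 120 mm high, fixed; origin at the centre of its underside, z up. Its flat top (the deck, at 120 mm) carries two like fuse holders 90 mm apart along y, near the -x edge; behind them (+x) a display, a selector, small buttons and a mushroom stop button, all less than 40 mm above the deck
- holder_a (a point): centre of the top of the black collar of the +y fuse holder (box frame -70, 45, 136 mm); axes as the box. Collar 33 mm wide, 16 mm above the deck, in a steel ring 47 mm wide, 4 mm high. All contact forces between a carrier and its holder together must stay under 45 N, or it breaks: do not press hard onto the seat, wrench while the catch still holds or against the stop, or pull before the stop
- holder_b (a point): same point of the -y holder (box frame -70, -45, 136 mm), an identical holder. How a carrier behaves in it: the spring holds it up in the catch; pushed down it yields at 8 N, then gains 0.6 N per mm. It can turn only after 3 to 6 mm of downward travel (differs from start to start, unknown); 2 mm beyond that point it meets a hard seat
- carrier_knob (a point): the carrier to take out: centre of its ROUND fluted black knob, 36 mm across, 22 mm high, flat top. It starts locked in either holder, the knob's underside 9 mm above the collar. Held down, it turns anticlockwise seen from above to a stop, 42 to 87 degrees from where it was (unknown, differs; about 0.1 N m is felt there, do not turn harder). Only at the stop is it free: the spring lifts it, 35 mm straight up takes it out
- carrier_foot (a point): centre of the same carrier's flat foot, 45 mm below the knob's centre (total height 56 mm, 50 to 85 g; it stands upright on the foot). Stub below the knob 18 mm across, 34 mm long; two lugs on it along the carrier's x axis, 26 mm over both, 17 to 20 mm below the knob. Axes: z up along the stub; x is parallel to the box's x within 0.05 rad when locked
- wing_carrier_knob (a point): centre of the head of the other fuse carrier (same stub; head 22 mm high, 36 mm across with a raised 11 x 40 mm wing, along y, on top), locked in the other holder; to be left alone
- tray: open aluminium parts tray, 170 (x) x 150 (y) x 25 mm, walls 3 mm, floor 3 mm, fixed; origin at the centre of its underside. The half towards its -x end is empty
- carton_centre (a point): centre of a small fuse carton (30 x 50 x 22 mm) that lies in the tray's +x half; leave it
- timer: digital timer, white and blue, 62 x 68 x 18 mm, origin under its centre; bystander
- screwdriver: black-handled screwdriver lying on the bench, bystander
- mug: white mug, 80 mm wide, 90 mm high, bystander
- cupping_bowl: white cupping bowl, 100 mm wide, 55 mm high, bystander
- mouse: pale green computer mouse, 62 mm wide, 32 mm high, bystander
- bean_jar: jar of roasted beans with an aluminium lid, 84 mm wide, 130 mm high, bystander
Mind the look-alikes: they are no part of the job. What is shaped like the part that bears carrier_knob but orange is not meant.

How it is judged:
On the way, in this order (a step that is already met when the one before it is completed fails the run):
1. the round-knob carrier, still in its holder, has been turned off its catch (more than 34 degrees from where it was locked) (angle between the x axis of carrier_knob and the x axis of control_box, either way round above 0.6 rad and (horizontal distance between carrier_knob and holder_a below 0.006 m or horizontal distance between carrier_knob and holder_b below 0.006 m) and z of carrier_knob in the frame of control_box below 0.17 m), for 0.05 s.
2. the carrier has been drawn up out of the holder's bore (z of carrier_knob in the frame of control_box above 0.183 m), for 0.05 s.
At the end, for the whole second after the job is handed in: the round-knob carrier stands or lies at rest inside the tray's walls, on its floor (knob centre lower than 56 mm above the bench) and touching it, not on the carton; the wing-knob carrier is within 4 mm of where it was (x of carrier_knob in the frame of tray between -0.082 and 0.082 m and y of carrier_knob in the frame of tray between -0.072 and 0.072 m and height (world z) of carrier_knob below 0.056 m and linear speed of carrier below 0.02 m/s and contact force between carrier and tray above 0.2 N and (horizontal distance between wing_carrier_knob and holder_a below 0.006 m or horizontal distance between wing_carrier_knob and holder_b below 0.006 m) and distance of wing_carrier_knob from where it was at the start of the episode below 0.004 m).
It fails at once if the carrier was forced in its holder: contact forces between it and the control box above 45 N (contact force between carrier and control_box above 45 N).
It fails at once if the carrier was dropped: it moved faster than 0.7 m/s out of the fingers (contact force between the fingers and carrier below 0.05 N and linear speed of carrier above 0.7 m/s).
It fails at once if the wing-knob carrier was turned or lifted (more than 8 mm, or 25 degrees) (distance of wing_carrier_knob from where it was at the start of the episode above 0.008 m or angle between the x axis of wing_carrier_knob and the x axis of control_box, either way round above 0.44 rad).
It fails at once if a bystander was pushed more than 30 mm or tipped over (distance of any of timer, screwdriver, mug, cupping_bowl, mouse, bean_jar, carton_centre from where it was at the start of the episode above 0.03 m or angle between any of mug, bean_jar, cupping_bowl's own z axis and vertical above 0.6 rad).
It also fails if it takes over 72 s, if anything falls off the work surface, if the arm or the gripper's body presses on something with over 40 N, if the wrist force passes 120 N, or if a joint passes its speed limit or range.

ROBOT

A 6-joint arm with a two-finger parallel gripper is mounted at the origin on the work surface. World frame = base frame: x ahead of the robot, y to its left, z up, the work surface at z = 0. Lengths are in m, angles in rad, forces in N, time in s.
With the tool pointing down it reaches from about 0.25 to 0.725 m from the base axis. Payload 4 kg.
Tool frame: the origin (TCP) lies midway between the tips of the shut fingers; the grasp point (between the pads) lies 19 mm behind it; x points along the fingers, y is the direction in which the jaws open and shut, and the axes are right-handed (so a half turn about x gives the same grasp; the last joint's range is limited). The gripper opens to 85 mm and grips with 20 to 120 N. Pads are 22 mm wide; open, the fingers measure 114 mm over their backs; the gripper's body (76 mm by 85 mm) begins 54 mm behind the grasp point. The pads swing forward as they close: fully open they stand 13 mm farther back than shut.
Start: joints at [-1.183, 0.241, 0.005, 1.335, 0, 1.571], TCP at [0.189, -0.463, 0.231] pointing down, gripper open.
Joint ranges: [-2.72, 2.72], [-1.05, 1.87], [-1.09, 1.28], [-1.99, 2.15], [-1.42, 1.44], [-3.14, 3.14]. Speed limits (rad/s): [2.79, 2.79, 3.14, 3.14, 3.14, 3.14].

INTERFACE

Orientations are given as a unit quaternion [x, y, z, w].
In Python, from workcell import * gives the robot as it stands.
- The arm moves only by the tool play_rows, never from a script. Its argument "plan" is a list of rows, each a list of 7 numbers: the shift along the tool's x, y, z in mm, then the turn, a rotation vector about the tool's x, y, z in rad, then the closure, from -1 (fully open) to 1 (shut). In form: [[x, y, z, rx, ry, rz, grip], ...]. A call has 1 to 20 rows; each row shifts and turns the commanded pose from where the row before left it, along the tool's axes as they then stand; what a row does not reach is not made up. A row lasts 1/12 s, in which the tool goes at most 41.7 mm and 7.16 degrees, less where a joint would pass 70% of its speed; a pose out of reach is approached as far as the arm can. A call with a gripper value outside its range is refused whole. The fingers move at their own pace and stop on an object; the grip force is fixed at half the most. Time passes only in rows, so rows that do not move let the fingers close. It gives the time, the measured TCP pose, the force and the opening at its end, in the units of the state.
- get_obs(): the state, without advancing time (a new reading comes with each control period).
- camera(name): name is "scene" or "top" or "wrist"; returns a dict with "frame" (420x560x3 uint8, red, green, blue), "depth" (420x560 float32, m along the optical axis (not along the pixel's ray), 0 where there is no reading), "fx", "fy", "cx", "cy" (pixels), "camera_from_world" (4x4, takes a point from world to camera coordinates). Camera axes: x right, y up, looking along -z (the intrinsics and any distortion apply to the point x, -y, -z); pixel columns grow to the right and rows downward; lengths in m; the calibration is good to about 2 mm. A picture is of the moment at which its call begins.
- job_done(): hands the job in, once; it reports no verdict.
Trained networks look in a picture, given as the dict that the camera call returned (one of the last four; its "shot" number tells which), for a name from the list of things; names that differ only in an ending like _2 or _b are one class to them, and where a whole thing is asked for, a point or a joint stands for the part that bears it (a point fixed in the world has none). Each returns a list of dicts, best first, with "confidence" (0 to 1); they miss things now and then, are a little off and sometimes report something else, mostly with a low value. They report only what shows in the picture. A call takes as long as a camera call. They do not tell look-alikes from the thing itself.
- search_frame(thing, picture): "centre" ([x, y, z] in m, in world coordinates, good to about 4 mm: the middle of the surface that is visible of it).
- pinpoint(thing, picture): "centre" ([x, y, z] in m, in world coordinates, good to about 4 mm: a listed point, or the origin of a listed thing).
The state is a dict: "clock": time; "joint_pos": joint angles; "joint_vel": joint speeds; "tau": joint torques, N m; "eef_pos": TCP position; "tool_rot": TCP orientation; "ft_force": force on the tool from outside, world axes, zero at the start; "ft_torque": the same for the moment, N m; "grip_width": finger opening in m.
Only numpy, scipy, OpenCV 4.12 (cv2) and the standard library are available. Lean on these libraries where they do the work, as an engineer would, in place of code of your own. Each camera call takes 0.05 s, during which the arm holds its last target. There are 200 camera calls.

## Working session

There is one attempt and no reset: what is moved stays moved. The work goes in short steps, Python scripts to look and compute and a tool call to move; the robot and the scene stay as the last step left them, time stands still between calls to the robot, and variables do not carry over. Pictures are saved under pics/ and viewed, about 8 in all and at most 12, crops included, and the job is handed in when it is done.

Besides the shell and the picture viewer there is one more tool, called after "Request:" as name(argument=value, ...) on one line, values as JSON. play_rows: Moves the arm, as the interface text tells. Its arguments: {"type":"object","properties":{"plan":{"type":"array","items":{"type":"array","items":{"type":"number"}}}},"required":["plan"]}

```bash
mkdir -p pics; cat > h.py <<'E'
from workcell import *
import numpy as np, cv2
from scipy.spatial.transform import Rotation as R
def save(p,n): cv2.imwrite('pics/'+n+'.png',cv2.cvtColor(p['frame'],cv2.COLOR_RGB2BGR))
def world(p,u,v,d=None):
    d=p['depth'][int(v),int(u)] if d is None else d
    c=np.array([(u-p['cx'])/p['fx']*d,-(v-p['cy'])/p['fy']*d,-d,1])
    return (np.linalg.inv(p['camera_from_world'])@c)[:3]
def pix(p,w):
    c=p['camera_from_world']@np.append(w,1); return p['cx']+p['fx']*c[0]/-c[2], p['cy']-p['fy']*c[1]/-c[2]
E
python3 - <<'E'
from h import *
np.set_printoptions(precision=4,suppress=True)
o=get_obs(); print(o)
ps={n:camera(n) for n in('top','scene')}
cv2.imwrite('pics/a.png',cv2.cvtColor(np.vstack([ps['top']['frame'],ps['scene']['frame']]),cv2.COLOR_RGB2BGR)[:, :])
for n,p in ps.items():
    save(p,n+'0')
    for t in['control_box','holder_a','holder_b','carrier_knob','wing_carrier_knob','tray','carton_centre']:
        for r in pinpoint(t,p)[:3]: print(n,t,np.array(r['centre']),round(r['confidence'],2),np.round(pix(p,r['centre'])))
E
```

```text
{'clock': 0.0, 'joint_pos': array([-1.183 ,  0.2414,  0.0037,  1.3352,  0.    ,  1.5708]), 'joint_vel': array([-0.0027,  0.0003,  0.0012,  0.    ,  0.0014, -0.0003]), 'tau': array([ -0.0003, -37.2315,  25.241 ,   0.017 ,   0.0001,   0.    ]), 'eef_pos': array([ 0.1888, -0.4623,  0.2304]), 'tool_rot': array([-0.6937, -0.137 ,  0.694 , -0.1355]), 'ft_force': array([ 0.5322,  0.2634, -0.1116]), 'ft_torque': array([-0.0056, -0.0143,  0.0012]), 'grip_width': 0.08535640348358846}
top control_box [0.5715 0.1376 0.003 ] 0.89 [246. 206.]
top holder_a [0.5079 0.0978 0.1339] 0.93 [259. 220.]
top holder_a [0.4987 0.1892 0.1352] 0.89 [222. 225.]
top holder_b [0.5079 0.0978 0.1339] 0.93 [259. 220.]
top holder_b [0.4987 0.1892 0.1352] 0.89 [222. 225.]
top carrier_knob [0.5038 0.0931 0.1569] 0.53 [261. 220.]
top carrier_knob [0.3817 0.1696 0.0443] 0.48 [234. 275.]
top carrier_knob [0.3657 0.0458 0.0432] 0.47 [281. 280.]
top wing_carrier_knob [0.5037 0.1863 0.1541] 0.47 [222. 221.]
top wing_carrier_knob [ 0.2547 -0.3464 -0.0015] 0.27 [430. 319.]
top carton_centre [ 0.718  -0.3594  0.0005] 0.62 [421. 151.]
top carton_centre [ 0.5757 -0.3629  0.0148] 0.56 [428. 199.]
scene control_box [ 0.5754  0.1407 -0.0004] 0.65 [278. 261.]
scene holder_a [0.5039 0.1846 0.1392] 0.87 [309. 237.]
scene holder_a [0.5053 0.0917 0.1305] 0.62 [289. 214.]
scene holder_b [0.5039 0.1846 0.1392] 0.87 [309. 237.]
scene holder_b [0.5053 0.0917 0.1305] 0.62 [289. 214.]
scene carrier_knob [0.5054 0.0941 0.1613] 0.7 [290. 209.]
scene carrier_knob [0.3806 0.1694 0.0456] 0.67 [338. 229.]
scene carrier_knob [0.3687 0.0403 0.0461] 0.51 [316. 197.]
scene wing_carrier_knob [0.5012 0.1838 0.1547] 0.54 [310. 233.]
scene tray [ 0.5148 -0.3334  0.0007] 0.89 [216. 149.]
scene carton_centre [ 0.5727 -0.3671  0.0121] 0.56 [196. 148.]
```

View pics/top0.png

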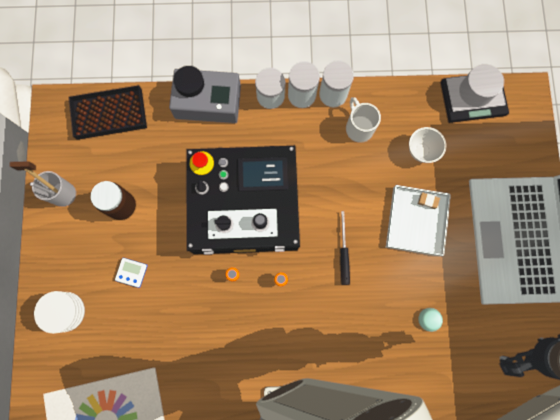

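View pics/scene0.png

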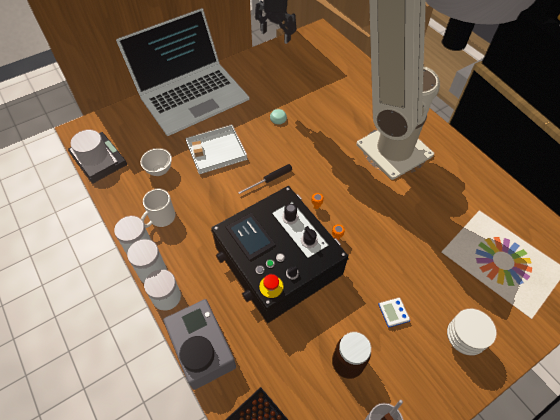

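Round knob is the carrier in the −y holder (top view px 260,220); the wing is at (223,222). The orange look-alikes lie in front of the box at (232,274) and (281,280). The tray is at (418,220) with its carton at the top (+x). I'll work out the approach next.

```bash
python3 - <<'E'
from h import *
np.set_printoptions(precision=4,suppress=True)
o=get_obs(); M=R.from_quat(o['tool_rot']).as_matrix(); print(M)
T=np.array([.43,.094,.30])
print('tool delta mm',M.T@(T-o['eef_pos'])*1000)
for a in(-.6,-1.2,.4): 
    M2=M@R.from_rotvec([a,0,0]).as_matrix(); print(a,M2[:,1])
p=camera('top')
# box edges: deck pts at z~.12
d=p['depth'];v,u=np.mgrid[0:420,0:560]
W=np.stack([(u-p['cx'])/p['fx']*d,-(v-p['cy'])/p['fy']*d,-d,np.ones_like(d)],-1)@np.linalg.inv(p['camera_from_world']).T
m=(abs(W[...,2]-.12)<.006)&(d>0)&(abs(W[...,0]-.575)<.2)&(abs(W[...,1]-.14)<.2)
print(m.sum(),cv2.minAreaRect(W[m][:,:2].astype(np.float32)*1000))
m=(abs(W[...,2]-.025)<.008)&(d>0)&(abs(W[...,0]-.515)<.13)&(abs(W[...,1]+.333)<.13)
print(m.sum(),cv2.minAreaRect(W[m][:,:2].astype(np.float32)*1000))
E
```

```text
[[-0.      0.3781 -0.9258]
 [-0.0001 -0.9258 -0.3781]
 [-1.      0.      0.    ]]
tool delta mm [ -68.7128 -424.4302 -433.6159]
-0.6 [ 0.8348 -0.5506  0.    ]
-1.2 [ 0.9999  0.017  -0.    ]
0.4 [-0.0122 -0.9999  0.0001]
8953 ((573.5340576171875, 141.97254943847656), (266.4299011230469, 279.92803955078125), 0.6177505254745483)
629 ((518.9711303710938, -328.79254150390625), (151.69647216796875, 171.4080047607422), 78.89900970458984)
```

Request:
play_rows(plan=[[-6, 0, 0, -0.1, 0, 0, -1], [-6, 0, 0, -0.1, 0, 0, -1], [-6, 0, 0, -0.1, 0, 0, -1], [-6, 0, 0, -0.1, 0, 0, -1], [-6, 0, 0, -0.1, 0, 0, -1], [-6, 0, 0, -0.1, 0, 0, -1], [-6, 0, 0, -0.1, 0, 0, -1], [-6, 0, 0, -0.1, 0, 0, -1], [-6, 0, 0, -0.1, 0, 0, -1], [-6, 0, 0, -0.1, 0, 0, -1], [-6, 0, 0, -0.1, 0, 0, -1], [-6, 0, 0, -0.1, 0, 0, -1]])

```text
clock: 1.85
eef_pos: [0.1891, -0.4628, 0.3036]
tool_rot: [0.494, 0.505, -0.494, 0.505]
ft_force: [-0.2, -0.3, -0.9]
grip_width: 0.0854
```

Request:
play_rows(plan=[[0, 16, -28, 0, 0, 0, -1], [0, 16, -28, 0, 0, 0, -1], [0, 16, -28, 0, 0, 0, -1], [0, 16, -28, 0, 0, 0, -1], [0, 16, -28, 0, 0, 0, -1], [0, 16, -28, 0, 0, 0, -1], [0, 16, -28, 0, 0, 0, -1], [0, 16, -28, 0, 0, 0, -1], [0, 16, -28, 0, 0, 0, -1], [0, 16, -28, 0, 0, 0, -1], [0, 16, -28, 0, 0, 0, -1], [0, 16, -28, 0, 0, 0, -1], [0, 16, -28, 0, 0, 0, -1], [0, 16, -28, 0, 0, 0, -1], [0, 16, -28, 0, 0, 0, -1], [0, 16, -28, 0, 0, 0, -1], [0, 16, -28, 0, 0, 0, -1], [0, 16, -28, 0, 0, 0, -1], [0, 16, -28, 0, 0, 0, -1], [0, 16, -28, 0, 0, 0, -1]])

```text
clock: 3.52
eef_pos: [0.5, 0.1041, 0.3034]
tool_rot: [0.496, 0.504, -0.496, 0.504]
ft_force: [0.2, -0.7, -0.1]
grip_width: 0.0853
```

```bash
cat > look.py <<'E'
from h import *
import sys
np.set_printoptions(precision=4,suppress=True)
o=get_obs(); M=R.from_quat(o['tool_rot']).as_matrix(); print(o['clock'],o['joint_pos'],o['eef_pos'],'\n',M, o['ft_force'],o['ft_torque'])
p=camera('wrist'); save(p,sys.argv[1]); print('cam at',np.linalg.inv(p['camera_from_world'])[:3,3])
for t in['holder_a','carrier_knob','wing_carrier_knob']:
    for r in pinpoint(t,p)[:3]: print(t,np.array(r['centre']),round(r['confidence'],2),np.round(pix(p,r['centre'])))
d=p['depth'];v,u=np.mgrid[0:420,0:560]
W=np.stack([(u-p['cx'])/p['fx']*d,-(v-p['cy'])/p['fy']*d,-d,np.ones_like(d)],-1)@np.linalg.inv(p['camera_from_world']).T
m=(abs(W[...,2]-.167)<.004)&(d>0)&(np.hypot(W[...,0]-.505,W[...,1]-.094)<.03)
print('knob top',m.sum(),W[m][:,:3].mean(0) if m.any() else 0, cv2.minEnclosingCircle(W[m][:,:2].astype(np.float32)*1000) if m.any() else 0)
E
python3 look.py w1
```

```text
3.5167 [ 0.2054  0.2442  0.1955  1.5218 -0.0001  1.7588] [0.5    0.1041 0.3034] 
 [[ 0.0004  0.9998  0.0174]
 [-0.      0.0174 -0.9998]
 [-1.      0.0004  0.    ]] [ 0.1748 -0.7266 -0.0876] [-0.0431 -0.0282 -0.0015]
cam at [0.4985 0.1876 0.4462]
holder_a [0.5018 0.0952 0.1344] 0.76 [282. 201.]
carrier_knob [0.5099 0.0962 0.1554] 0.83 [290. 206.]
carrier_knob [0.3668 0.0448 0.0451] 0.77 [187. 215.]
wing_carrier_knob [0.5034 0.1813 0.1587] 0.7 [286. 119.]
knob top 926 [0.5041 0.0955 0.167 ] ((504.0672912597656, 94.3427963256836), 18.018165588378906)
```

View pics/w1.png

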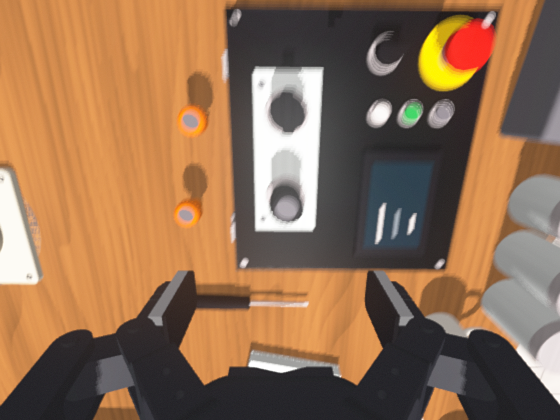

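Request:
play_rows(plan=[[15, 4, 9, 0, 0, 0, -1], [25, 0, 0, 0, 0, 0, -1], [25, 0, 0, 0, 0, 0, -1], [25, 0, 0, 0, 0, 0, -1], [0, 0, 0, 0, 0, 0, -1], [0, 0, 0, 0, 0, 0, -1]])

```text
clock: 4.22
eef_pos: [0.5022, 0.0922, 0.2129]
tool_rot: [0.495, 0.504, -0.497, 0.503]
ft_force: [0.4, 0.3, 1.1]
grip_width: 0.0857
```

```bash
python3 look.py w2
```

```text
4.2167 [ 0.1817  0.2727 -0.0007  1.3005 -0.0002  1.7372] [0.5022 0.0922 0.2129] 
 [[-0.003   0.9999  0.0153]
 [-0.0007  0.0153 -0.9999]
 [-1.     -0.0031  0.0007]] [0.3735 0.3443 1.0532] [-0.0452 -0.0209  0.0217]
cam at [0.5014 0.1758 0.3556]
carrier_knob [0.3671 0.0447 0.0426] 0.95 [162. 231.]
carrier_knob [0.5067 0.0979 0.1557] 0.78 [287. 226.]
carrier_knob [0.3825 0.1724 0.0434] 0.67 [163. 113.]
wing_carrier_knob [0.5047 0.18   0.1586] 0.94 [287. 105.]
knob top 1851 [0.5041 0.096  0.1671] ((503.95501708984375, 94.2115478515625), 18.18367576599121)
```

View pics/w2.png

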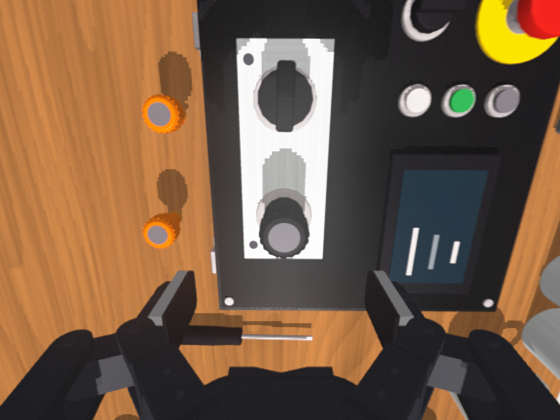

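Request:
play_rows(plan=[[15, 0, 0, 0, 0, 0, -1], [15, 0, 0, 0, 0, 0, -1], [15, 0, 0, 0, 0, 0, -1], [15, 0, 0, 0, 0, 0, -1], [0, 0, 0, 0, 0, 0, -1], [0, 0, 0, 0, 0, 0, -1], [0, 0, 0, 0, 0, 0, -1]])

```text
clock: 5.0
eef_pos: [0.5047, 0.0937, 0.1549]
tool_rot: [0.496, 0.504, -0.495, 0.505]
ft_force: [0.1, -0.6, -0.1]
grip_width: 0.0854
```

Request:
play_rows(plan=[[0, 0, 0, 0, 0, 0, -1], [0, 0, 0, 0, 0, 0, -1]])

```text
clock: 5.17
eef_pos: [0.5046, 0.0937, 0.1547]
tool_rot: [0.496, 0.504, -0.495, 0.505]
ft_force: [0.4, 0.8, -0.2]
grip_width: 0.0851
```

```bash
python3 look.py w3
```

```text
5.1667 [ 0.1837  0.3109 -0.1049  1.1524 -0.      1.7374] [0.5046 0.0937 0.1547] 
 [[ 0.0025  0.9999  0.017 ]
 [ 0.0004  0.017  -0.9999]
 [-1.      0.0025 -0.0004]] [ 0.4168  0.8005 -0.204 ] [0.0382 0.0216 0.0178]
cam at [0.5028 0.1771 0.2975]
carrier_knob [0.3713 0.0438 0.0431] 0.97 [139. 257.]
carrier_knob [0.5044 0.0943 0.1568] 0.79 [280. 274.]
carrier_knob [0.575  0.1391 0.0009] 0.72 [352. 154.]
wing_carrier_knob [0.5027 0.1798 0.1586] 0.83 [280. 106.]
knob top 3267 [0.5041 0.0966 0.167 ] ((504.13531494140625, 94.08696746826172), 18.365541458129883)
```

View pics/w3.png

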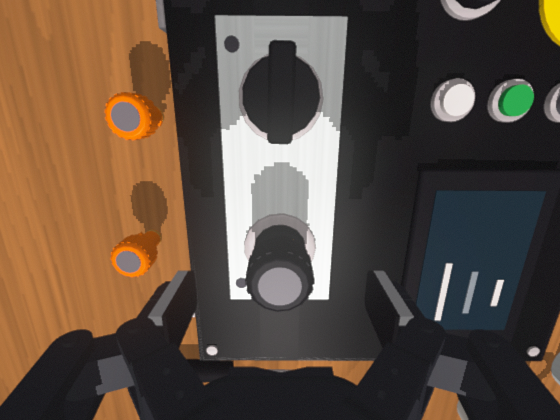

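Request:
play_rows(plan=[[8, 0, 0, 0, 0, 0, -1], [7, 0, 0, 0, 0, 0, -0.5], [0, 0, 0, 0, 0, 0, 0], [0, 0, 0, 0, 0, 0, 0.05], [0, 0, 0, 0, 0, 0, 0.05], [0, 0, 0, 0, 0, 0, 0.05], [0, 0, 0, 0, 0, 0, 0.05]])

```text
clock: 5.95
eef_pos: [0.5039, 0.0936, 0.1385]
tool_rot: [0.496, 0.504, -0.496, 0.504]
ft_force: [-0.3, -0.3, -0.5]
grip_width: 0.0403
```

Request:
play_rows(plan=[[0, 0, 0, 0, 0, 0, 0.09], [0, 0, 0, 0, 0, 0, 0.12], [0, 0, 0, 0, 0, 0, 0.12]])

```text
clock: 6.2
eef_pos: [0.5038, 0.0936, 0.1385]
tool_rot: [0.496, 0.504, -0.496, 0.504]
ft_force: [0.4, 0.2, 0.6]
grip_width: 0.0375
```

Request:
play_rows(plan=[[0, 0, 0, 0, 0, 0, 0.15], [0, 0, 0, 0, 0, 0, 0.15]])

```text
clock: 6.37
eef_pos: [0.5039, 0.0936, 0.1385]
tool_rot: [0.496, 0.504, -0.496, 0.504]
ft_force: [0.4, -0.1, -0.9]
grip_width: 0.0364
```

Request:
play_rows(plan=[[0, 0, 0, 0, 0, 0, 0.17], [0, 0, 0, 0, 0, 0, 0.2], [0, 0, 0, 0, 0, 0, 0.2]])

```text
clock: 6.62
eef_pos: [0.504, 0.0936, 0.1386]
tool_rot: [0.496, 0.504, -0.495, 0.504]
ft_force: [0.1, 0.1, 2.1]
grip_width: 0.0354
```

Request:
play_rows(plan=[[0, 0, 0, 0, 0, 0, 0.5], [0, 0, 0, 0, 0, 0, 1], [0, 0, 0, 0, 0, 0, 1], [0, 0, 0, 0, 0, 0, 1]])

```text
clock: 6.95
eef_pos: [0.504, 0.0936, 0.1387]
tool_rot: [0.496, 0.504, -0.495, 0.504]
ft_force: [0.1, -0.6, 4.2]
grip_width: 0.0347
```

```bash
cat > s.py <<'E'
from h import *
np.set_printoptions(precision=4,suppress=True)
o=get_obs(); M=R.from_quat(o['tool_rot']).as_matrix()
print(o['clock'],'p',o['eef_pos']*1000,'yaw',np.degrees(np.arctan2(M[1,1],M[0,1])),'F',o['ft_force'],'T',o['ft_torque'],'j',o['joint_pos'],o['grip_width']*1000)
E
python3 s.py
```

```text
6.95 p [504.0094  93.5977 138.6921] yaw 0.9743655518189457 F [ 0.108  -0.6216  4.2471] T [-0.0267 -0.1078 -0.031 ] j [ 0.1837  0.3241 -0.1306  1.1151 -0.0001  1.7374] 34.71608527564135
```

Request:
play_rows(plan=[[1, 0, 0, 0, 0, 0, 1], [1, 0, 0, 0, 0, 0, 1], [1, 0, 0, 0, 0, 0, 1], [0.5, 0, 0, 0, 0, 0, 1], [0, 0, 0, 0, 0, 0, 1], [0, 0, 0, 0, 0, 0, 1]])

```text
clock: 7.45
eef_pos: [0.504, 0.0936, 0.1358]
tool_rot: [0.496, 0.504, -0.495, 0.505]
ft_force: [-1.1, -0.7, 8.2]
grip_width: 0.0345
```

Request:
play_rows(plan=[[0.5, 0, 0, 0, 0, 0, 1], [0, 0, 0, 0, 0, 0, 1], [0, 0, 0, 0, 0, 0, 1]])

```text
clock: 7.7
eef_pos: [0.504, 0.0936, 0.1354]
tool_rot: [0.496, 0.504, -0.495, 0.505]
ft_force: [-1.8, -1.2, 9.3]
grip_width: 0.0346
```

Request:
play_rows(plan=[[0.5, 0, 0, 0, 0, 0, 1], [0, 0, 0, 0, 0, 0, 1], [0, 0, 0, 0, 0, 0, 1]])

```text
clock: 7.95
eef_pos: [0.504, 0.0936, 0.135]
tool_rot: [0.496, 0.504, -0.495, 0.505]
ft_force: [-1.3, -0.7, 10.1]
grip_width: 0.0346
```

Request:
play_rows(plan=[[0.5, 0, 0, 0, 0, 0, 1], [0.5, 0, 0, 0, 0, 0, 1], [0, 0, 0, 0, 0, 0, 1], [0, 0, 0, 0, 0, 0, 1]])

```text
clock: 8.28
eef_pos: [0.504, 0.0936, 0.1341]
tool_rot: [0.496, 0.504, -0.495, 0.505]
ft_force: [-1.6, -1.2, 9.2]
grip_width: 0.0343
```

Request:
play_rows(plan=[[0.5, 0, 0, 0, 0, 0, 1], [0.5, 0, 0, 0, 0, 0, 1], [0, 0, 0, 0, 0, 0, 1], [0, 0, 0, 0, 0, 0, 1]])

```text
clock: 8.62
eef_pos: [0.5041, 0.0936, 0.1333]
tool_rot: [0.496, 0.504, -0.495, 0.505]
ft_force: [-1.9, -0.3, 11.1]
grip_width: 0.0343
```

Request:
play_rows(plan=[[0.5, 0, 0, 0, 0, 0, 1], [0, 0, 0, 0, 0, 0, 1], [0, 0, 0, 0, 0, 0, 1]])

```text
clock: 8.87
eef_pos: [0.5041, 0.0937, 0.1333]
tool_rot: [0.496, 0.504, -0.495, 0.505]
ft_force: [-2.5, -0.5, 14.1]
grip_width: 0.0346
```

Request:
play_rows(plan=[[0.5, 0, 0, 0, 0, 0, 1], [0, 0, 0, 0, 0, 0, 1], [0, 0, 0, 0, 0, 0, 1]])

```text
clock: 9.12
eef_pos: [0.5041, 0.0937, 0.1333]
tool_rot: [0.496, 0.504, -0.495, 0.505]
ft_force: [-3.7, -1.6, 17.2]
grip_width: 0.0344
```

Seat felt at z = 133.3 mm. I'll back off about 0.7 mm above it and turn slowly.

Request:
play_rows(plan=[[-1, 0, 0, 0, 0, 0, 1], [-0.7, 0, 0, 0, 0, 0, 1], [0, 0, 0, 0, 0, 0, 1], [0, 0, 0, 0, 0, 0, 1]])

```text
clock: 9.45
eef_pos: [0.5041, 0.0936, 0.1339]
tool_rot: [0.496, 0.504, -0.495, 0.505]
ft_force: [-1.1, -0.4, 9.6]
grip_width: 0.0345
```

Request:
play_rows(plan=[[0, 0, 0, -0.03, 0, 0, 1], [0, 0, 0, -0.03, 0, 0, 1], [0, 0, 0, -0.03, 0, 0, 1], [0, 0, 0, -0.03, 0, 0, 1], [0, 0, 0, 0, 0, 0, 1], [0, 0, 0, 0, 0, 0, 1]])

```text
clock: 9.95
eef_pos: [0.5042, 0.0937, 0.1339]
tool_rot: [0.465, 0.533, -0.464, 0.534]
ft_force: [-1.4, -0.8, 9.8]
grip_width: 0.0346
```

```bash
python3 s.py
```

```text
9.95 p [504.2473  93.7198 133.8827] yaw 7.857362948050371 F [-1.4074 -0.7808  9.8458] T [-0.1431  0.2612 -0.0079] j [ 0.1837  0.3279 -0.1387  1.1021  0.      1.6174] 34.557568370629326
```

Request:
play_rows(plan=[[0, 0, 0, -0.04, 0, 0, 1], [0, 0, 0, -0.04, 0, 0, 1], [0, 0, 0, -0.04, 0, 0, 1], [0, 0, 0, -0.04, 0, 0, 1], [0, 0, 0, -0.04, 0, 0, 1], [0, 0, 0, -0.04, 0, 0, 1], [0, 0, 0, 0, 0, 0, 1]])

```text
clock: 10.53
eef_pos: [0.5045, 0.0938, 0.134]
tool_rot: [0.398, 0.584, -0.396, 0.586]
ft_force: [-0.3, -0.7, 8.8]
grip_width: 0.0346
```

```bash
python3 s.py
```

```text
10.5333 p [504.514   93.7878 133.9863] yaw 21.678232307384924 F [-0.3171 -0.7487  8.826 ] T [0.029  0.1506 0.0016] j [ 0.1837  0.3279 -0.1385  1.1018  0.0001  1.3762] 34.56384242196986
```

Request:
play_rows(plan=[[0, 0, 0, -0.04, 0, 0, 1], [0, 0, 0, -0.04, 0, 0, 1], [0, 0, 0, -0.04, 0, 0, 1], [0, 0, 0, -0.04, 0, 0, 1], [0, 0, 0, -0.04, 0, 0, 1], [0, 0, 0, -0.04, 0, 0, 1], [0, 0, 0, 0, 0, 0, 1]])

```text
clock: 11.12
eef_pos: [0.5046, 0.0939, 0.134]
tool_rot: [0.325, 0.628, -0.323, 0.629]
ft_force: [-0.6, 0.2, 8.3]
grip_width: 0.0342
```

```bash
python3 s.py
```

```text
11.1167 p [504.6229  93.8731 134.0356] yaw 35.432811001841245 F [-0.6171  0.2424  8.3291] T [ 0.052   0.1434 -0.0289] j [ 0.1838  0.3279 -0.1383  1.1016  0.0003  1.1361] 34.18906645921414
```

Request:
play_rows(plan=[[0, 0, 0, -0.03, 0, 0, 1], [0, 0, 0, -0.03, 0, 0, 1], [0, 0, 0, -0.03, 0, 0, 1], [0, 0, 0, -0.03, 0, 0, 1], [0, 0, 0, 0, 0, 0, 1]])

```text
clock: 11.53
eef_pos: [0.5047, 0.0939, 0.134]
tool_rot: [0.287, 0.646, -0.285, 0.648]
ft_force: [0.3, 0.2, 8.8]
grip_width: 0.0346
```

```bash
python3 s.py
```

```text
11.5333 p [504.6631  93.8912 134.04  ] yaw 42.28911334443612 F [0.2897 0.1939 8.8133] T [0.0301 0.119  0.0095] j [ 0.1837  0.3279 -0.1383  1.1016  0.0003  1.0165] 34.60414026417155
```

Request:
play_rows(plan=[[0, 0, 0, -0.03, 0, 0, 1], [0, 0, 0, -0.03, 0, 0, 1], [0, 0, 0, 0, 0, 0, 1]])

```text
clock: 11.78
eef_pos: [0.5047, 0.0939, 0.1341]
tool_rot: [0.267, 0.654, -0.266, 0.656]
ft_force: [-0.6, -0.6, 9.9]
grip_width: 0.0342
```

```bash
python3 s.py
```

```text
11.7833 p [504.6722  93.9212 134.0636] yaw 45.72953511199061 F [-0.646  -0.5914  9.8639] T [0.0656 0.1675 0.0085] j [ 0.1838  0.3279 -0.1383  1.1016  0.0004  0.9564] 34.211973839339045
```

Request:
play_rows(plan=[[0, 0, 0, -0.03, 0, 0, 1], [0, 0, 0, -0.03, 0, 0, 1], [0, 0, 0, 0, 0, 0, 1]])

```text
clock: 12.03
eef_pos: [0.5047, 0.0939, 0.1341]
tool_rot: [0.247, 0.662, -0.246, 0.664]
ft_force: [-0.2, 0.1, 9.2]
grip_width: 0.0344
```

```bash
python3 s.py
```

```text
12.0333 p [504.6836  93.9388 134.0676] yaw 49.16321564717875 F [-0.1923  0.1368  9.202 ] T [ 0.0807  0.1444 -0.028 ] j [ 0.1838  0.3279 -0.1383  1.1016  0.0004  0.8965] 34.363135171841655
```

Request:
play_rows(plan=[[0, 0, 0, -0.03, 0, 0, 1], [0, 0, 0, -0.03, 0, 0, 1], [0, 0, 0, 0, 0, 0, 1]])

```text
clock: 12.28
eef_pos: [0.5047, 0.0939, 0.1341]
tool_rot: [0.227, 0.669, -0.226, 0.671]
ft_force: [-1.4, 0.5, 9.2]
grip_width: 0.0344
```

```bash
python3 s.py
```

```text
12.2833 p [504.6953  93.9385 134.0664] yaw 52.599740838260026 F [-1.4127  0.5343  9.1655] T [ 0.0645  0.0837 -0.0559] j [ 0.1838  0.3279 -0.1383  1.1015  0.0004  0.8365] 34.36420061982465
```

Request:
play_rows(plan=[[0, 0, 0, -0.03, 0, 0, 1], [0, 0, 0, -0.03, 0, 0, 1], [0, 0, 0, 0, 0, 0, 1]])

```text
clock: 12.53
eef_pos: [0.5047, 0.0939, 0.134]
tool_rot: [0.207, 0.675, -0.206, 0.677]
ft_force: [-0.1, 0.1, 8.8]
grip_width: 0.0342
```

```bash
python3 s.py
```

```text
12.5333 p [504.6673  93.9475 134.0453] yaw 56.042589541244524 F [-0.1461  0.1436  8.8101] T [0.0349 0.0879 0.1018] j [ 0.1838  0.3279 -0.1383  1.1015  0.0004  0.7765] 34.19863154593596
```

Request:
play_rows(plan=[[0, 0, 0, -0.03, 0, 0, 1], [0, 0, 0, -0.03, 0, 0, 1], [0, 0, 0, 0, 0, 0, 1]])

```text
clock: 12.78
eef_pos: [0.5047, 0.0939, 0.134]
tool_rot: [0.187, 0.681, -0.186, 0.683]
ft_force: [-0.2, 0.2, 9.6]
grip_width: 0.0349
```

```bash
python3 s.py
```

```text
12.7833 p [504.6659  93.9311 134.0466] yaw 59.47564022506596 F [-0.2025  0.2024  9.5802] T [0.054  0.1235 0.0254] j [ 0.1838  0.3279 -0.1383  1.1016  0.0004  0.7165] 34.85057373720705
```

Request:
play_rows(plan=[[0, 0, 0, 0, 0, 0, 1]])

```text
clock: 12.87
eef_pos: [0.5047, 0.094, 0.1341]
tool_rot: [0.187, 0.681, -0.186, 0.683]
ft_force: [-1.4, -0.3, 9.4]
grip_width: 0.0344
```

```bash
python3 s.py
```

```text
12.8667 p [504.6659  93.9745 134.0677] yaw 59.42263665249711 F [-1.3685 -0.2959  9.3871] T [ 0.0402  0.1251 -0.0318] j [ 0.1838  0.3278 -0.1383  1.1016  0.0005  0.7175] 34.444006560581236
```

Request:
play_rows(plan=[[0, 0, 0, -0.03, 0, 0, 1], [0, 0, 0, -0.03, 0, 0, 1], [0, 0, 0, 0, 0, 0, 1]])

```text
clock: 13.12
eef_pos: [0.5044, 0.094, 0.134]
tool_rot: [0.166, 0.687, -0.165, 0.688]
ft_force: [-1.7, 0.4, 9.5]
grip_width: 0.0345
```

```bash
python3 s.py
```

```text
13.1167 p [504.4197  93.9809 134.0105] yaw 62.9127262222892 F [-1.7409  0.4308  9.4761] T [ 0.1515  0.297  -0.0444] j [ 0.1838  0.3278 -0.1385  1.1019  0.0007  0.6566] 34.51557816371813
```

Request:
play_rows(plan=[[0, 0, 0, -0.03, 0, 0, 1], [0, 0, 0, -0.03, 0, 0, 1], [0, 0, 0, 0, 0, 0, 1]])

```text
clock: 13.37
eef_pos: [0.5043, 0.094, 0.134]
tool_rot: [0.146, 0.691, -0.144, 0.693]
ft_force: [-1.8, 0.5, 10.5]
grip_width: 0.0343
```

```bash
python3 s.py
```

```text
13.3667 p [504.3012  94.0237 134.0063] yaw 66.33087851965207 F [-1.8215  0.4554 10.5275] T [ 0.1074  0.3425 -0.2099] j [ 0.1838  0.3278 -0.1385  1.1021  0.0008  0.597 ] 34.332068642256395
```

Request:
play_rows(plan=[[0, 0, 0, 0, 0, 0, 1]])

```text
clock: 13.45
eef_pos: [0.5043, 0.094, 0.134]
tool_rot: [0.146, 0.691, -0.145, 0.693]
ft_force: [-1.7, 1.1, 11.1]
grip_width: 0.0345
```

```bash
python3 s.py
```

```text
13.45 p [504.2895  93.998  133.994 ] yaw 66.27545235982048 F [-1.6666  1.0853 11.0926] T [ 0.1003  0.3119 -0.1801] j [ 0.1838  0.3278 -0.1386  1.1021  0.0008  0.5979] 34.459391528870825
```

Request:
play_rows(plan=[[0, 0, 0, 0.03, 0, 0, 1], [0, 0, 0, 0, 0, 0, 1]])

```text
clock: 13.62
eef_pos: [0.5043, 0.094, 0.134]
tool_rot: [0.157, 0.689, -0.155, 0.69]
ft_force: [-0.8, 1.1, 10.6]
grip_width: 0.0348
```

```bash
python3 s.py
```

```text
13.6167 p [504.3151  94.0134 134.0064] yaw 64.51782713054038 F [-0.8197  1.0724 10.6275] T [ 0.1431  0.3091 -0.1037] j [ 0.1838  0.3278 -0.1385  1.1021  0.0008  0.6286] 34.76989123351919
```

Request:
play_rows(plan=[[-1, 0, 0, 0, 0, 0, 1], [-1, 0, 0, 0, 0, 0, 1], [-1, 0, 0, 0, 0, 0, 1], [0, 0, 0, 0, 0, 0, 1]])

```text
clock: 13.95
eef_pos: [0.5042, 0.094, 0.1362]
tool_rot: [0.156, 0.689, -0.155, 0.69]
ft_force: [0.3, 0.2, 6.3]
grip_width: 0.0345
```

Request:
play_rows(plan=[[-1, 0, 0, 0, 0, 0, 1], [-1, 0, 0, 0, 0, 0, 1], [0, 0, 0, 0, 0, 0, 1]])

```text
clock: 14.2
eef_pos: [0.5041, 0.094, 0.1379]
tool_rot: [0.156, 0.689, -0.155, 0.69]
ft_force: [0.7, 2.0, 5.7]
grip_width: 0.0341
```

Request:
play_rows(plan=[[-1, 0, 0, 0, 0, 0, 1], [-1, 0, 0, 0, 0, 0, 1], [0, 0, 0, 0, 0, 0, 1]])

```text
clock: 14.45
eef_pos: [0.5041, 0.0939, 0.1399]
tool_rot: [0.156, 0.69, -0.155, 0.69]
ft_force: [1.6, 2.9, 5.4]
grip_width: 0.0346
```

```bash
python3 s.py
```

```text
14.45 p [504.1075  93.9361 139.8656] yaw 64.58857747818342 F [1.562  2.9113 5.3957] T [ 0.7359 -0.3684 -0.0389] j [ 0.1839  0.3233 -0.1284  1.118   0.0006  0.6274] 34.60060223422976
```

Request:
play_rows(plan=[[-1.5, 0, 0, 0, 0, 0, 1], [-1.5, 0, 0, 0, 0, 0, 1], [0, 0, 0, 0, 0, 0, 1]])

```text
clock: 14.7
eef_pos: [0.5039, 0.0937, 0.143]
tool_rot: [0.156, 0.69, -0.155, 0.69]
ft_force: [1.6, 2.9, 4.6]
grip_width: 0.0346
```

Request:
play_rows(plan=[[-1.5, 0, 0, 0, 0, 0, 1], [-1.5, 0, 0, 0, 0, 0, 1], [0, 0, 0, 0, 0, 0, 1]])

```text
clock: 14.95
eef_pos: [0.5034, 0.0932, 0.1455]
tool_rot: [0.155, 0.69, -0.156, 0.69]
ft_force: [0.8, 1.5, 3.4]
grip_width: 0.0341
```

```bash
python3 s.py
```

```text
14.95 p [503.398   93.2061 145.51  ] yaw 64.56135248409514 F [0.7625 1.5287 3.384 ] T [ 0.3997 -0.4175 -0.0058] j [ 0.1835  0.3184 -0.1198  1.1334 -0.0006  0.6274] 34.07550741345728
```

Request:
play_rows(plan=[[-2, 0, 0, 0, 0, 0, 1], [-2, 0, 0, 0, 0, 0, 1], [-2, 0, 0, 0, 0, 0, 1], [-2, 0, 0, 0, 0, 0, 1], [-2, 0, 0, 0, 0, 0, 1], [0, 0, 0, 0, 0, 0, 1]])

```text
clock: 15.45
eef_pos: [0.5031, 0.0932, 0.1555]
tool_rot: [0.155, 0.69, -0.156, 0.689]
ft_force: [1.1, -0.5, -1.2]
grip_width: 0.0347
```

Request:
play_rows(plan=[[-2, 0, 0, 0, 0, 0, 1], [-2, 0, 0, 0, 0, 0, 1], [-2, 0, 0, 0, 0, 0, 1], [-2, 0, 0, 0, 0, 0, 1], [-2, 0, 0, 0, 0, 0, 1], [-2, 0, 0, 0, 0, 0, 1], [-2, 0, 0, 0, 0, 0, 1], [-2, 0, 0, 0, 0, 0, 1], [-2, 0, 0, 0, 0, 0, 1], [-2, 0, 0, 0, 0, 0, 1], [0, 0, 0, 0, 0, 0, 1]])

```text
clock: 16.37
eef_pos: [0.504, 0.0936, 0.176]
tool_rot: [0.156, 0.689, -0.156, 0.69]
ft_force: [-0.2, 0.8, -1.1]
grip_width: 0.0342
```

Request:
play_rows(plan=[[-10, 0, 0, 0, 0, 0, 1], [-15, 0, 0, 0, 0, 0, 1], [-15, 0, 0, 0, 0, 0, 1], [-15, 0, 0, 0, 0, 0, 1], [-10, 0, 0, 0, 0, 0, 1], [0, 0, 0, 0, 0, 0, 1], [0, 0, 0, 0, 0, 0, 1]])

```text
clock: 16.95
eef_pos: [0.504, 0.0936, 0.2411]
tool_rot: [0.156, 0.689, -0.155, 0.69]
ft_force: [0.3, -0.0, -1.4]
grip_width: 0.034
```

```bash
python3 - <<'E'
from h import *
np.set_printoptions(precision=4,suppress=True)
exec(open('s.py').read()); print(M)
p=camera('wrist'); s=camera('scene')
save(p,'w4')
cv2.imwrite('pics/c1.png',cv2.cvtColor(np.hstack([cv2.resize(p['frame'],(400,300)),cv2.resize(s['frame'][80:300,150:430],(400,314))[:300]]),cv2.COLOR_RGB2BGR))
for t in['tray','carton_centre']:
  for r in pinpoint(t,s)[:2]: print(t,np.array(r['centre']),r['confidence'])
print('goal delta tool mm',M.T@(np.array([.478,-.320,o['eef_pos'][2]])-o['eef_pos'])*1000)
E
```

```text
16.95 p [504.0277  93.6379 241.073 ] yaw 64.57111770255376 F [ 0.2798 -0.0281 -1.4368] T [ 0.0292 -0.0004  0.0034] j [0.1837 0.2607 0.0569 1.3656 0.     0.6275] 34.02979531937788
[[ 0.0015  0.4294  0.9031]
 [ 0.0003  0.9031 -0.4294]
 [-1.      0.0009  0.0012]]
tray [ 0.5169 -0.333   0.0015] 0.85
carton_centre [0.5063 0.1842 0.1385] 0.62
carton_centre [ 0.572  -0.3638  0.0128] 0.45
goal delta tool mm [  -0.1528 -384.7401  154.1064]
```

View pics/c1.png

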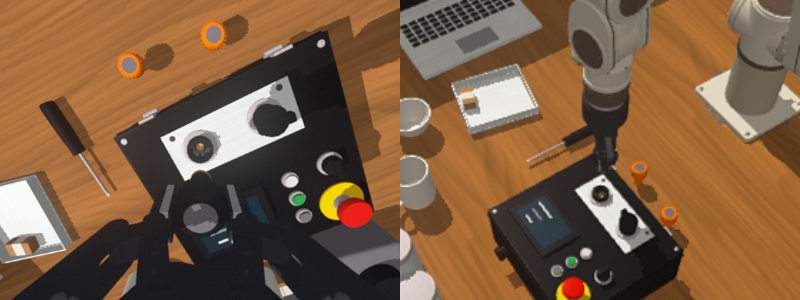

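Request:
play_rows(plan=[[0, -24, 9.6, 0, 0, 0, 1], [0, -24, 9.6, 0, 0, 0, 1], [0, -24, 9.6, 0, 0, 0, 1], [0, -24, 9.6, 0, 0, 0, 1], [0, -24, 9.6, 0, 0, 0, 1], [0, -24, 9.6, 0, 0, 0, 1], [0, -24, 9.6, 0, 0, 0, 1], [0, -24, 9.6, 0, 0, 0, 1], [0, -24, 9.6, 0, 0, 0, 1], [0, -24, 9.6, 0, 0, 0, 1], [0, -24, 9.6, 0, 0, 0, 1], [0, -24, 9.6, 0, 0, 0, 1], [0, -24, 9.6, 0, 0, 0, 1], [0, -24, 9.6, 0, 0, 0, 1], [0, -24, 9.6, 0, 0, 0, 1], [0, -24, 9.6, 0, 0, 0, 1], [0, 0, 0, 0, 0, 0, 1], [0, 0, 0, 0, 0, 0, 1]])

```text
clock: 18.65
eef_pos: [0.4768, -0.3201, 0.2391]
tool_rot: [0.157, 0.69, -0.156, 0.689]
ft_force: [-0.2, -0.5, -0.8]
grip_width: 0.0344
```

Request:
play_rows(plan=[[25, 0, 0, 0, 0, 0, 1], [25, 0, 0, 0, 0, 0, 1], [25, 0, 0, 0, 0, 0, 1], [25, 0, 0, 0, 0, 0, 1], [25, 0, 0, 0, 0, 0, 1], [15, 0, 0, 0, 0, 0, 1], [10, 0, 0, 0, 0, 0, 1], [0, 0, 0, 0, 0, 0, 1], [0, 0, 0, 0, 0, 0, 1]])

```text
clock: 19.4
eef_pos: [0.4776, -0.3184, 0.0905]
tool_rot: [0.155, 0.69, -0.155, 0.69]
ft_force: [-0.3, -0.8, -0.4]
grip_width: 0.0343
```

```bash
python3 - <<'E'
from h import *
np.set_printoptions(precision=4,suppress=True)
exec(open('s.py').read())
p=camera('wrist'); s=camera('top')
cv2.imwrite('pics/c2.png',cv2.cvtColor(np.hstack([cv2.resize(p['frame'],(400,300)),cv2.resize(s['frame'][150:300,350:550],(400,300))]),cv2.COLOR_RGB2BGR))
for t in['tray','carrier_knob','carrier_foot']:
  for q in(p,s):
    for r in pinpoint(t,q)[:2]: print(t,np.array(r['centre']),r['confidence'])
E
```

```text
19.4 p [ 477.5832 -318.4273   90.477 ] yaw 64.62553483840038 F [-0.27   -0.7638 -0.428 ] T [ 0.0421 -0.0336  0.0405] j [-0.5881  0.4807 -0.0253  1.0656  0.0002 -0.1453] 34.28634539188102
tray [ 0.5211 -0.3323 -0.001 ] 0.73
tray [ 0.5226 -0.331   0.0003] 0.81
carrier_knob [ 0.483  -0.316   0.1061] 0.56
carrier_knob [0.3793 0.1697 0.0478] 0.64
carrier_knob [0.3674 0.0442 0.044 ] 0.47
carrier_foot [ 0.4772 -0.3171  0.061 ] 0.93
carrier_foot [ 0.4773 -0.3189  0.0602] 0.45
```

View pics/c2.png

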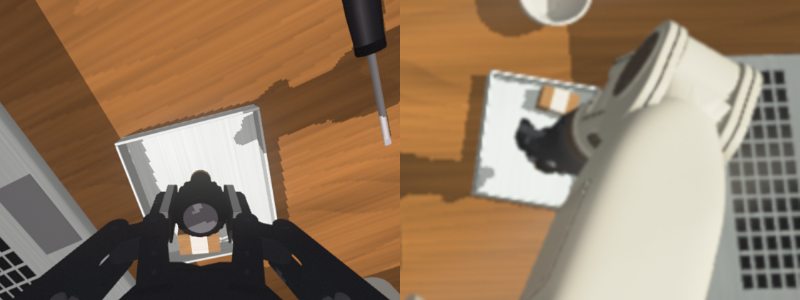

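Request:
play_rows(plan=[[15, 0, 0, 0, 0, 0, 1], [15, 0, 0, 0, 0, 0, 1], [10, 0, 0, 0, 0, 0, 1], [6, 0, 0, 0, 0, 0, 1], [4, 0, 0, 0, 0, 0, 1], [2, 0, 0, 0, 0, 0, 1], [1, 0, 0, 0, 0, 0, 1], [0, 0, 0, 0, 0, 0, 1]])

```text
clock: 20.47
eef_pos: [0.4778, -0.3194, 0.0378]
tool_rot: [0.156, 0.69, -0.156, 0.69]
ft_force: [0.0, 0.3, -0.2]
grip_width: 0.0345
```

Request:
play_rows(plan=[[1, 0, 0, 0, 0, 0, 1], [1, 0, 0, 0, 0, 0, 1], [0, 0, 0, 0, 0, 0, 1]])

```text
clock: 20.72
eef_pos: [0.4776, -0.3193, 0.0357]
tool_rot: [0.156, 0.69, -0.156, 0.69]
ft_force: [0.6, -0.6, -1.4]
grip_width: 0.0346
```

Request:
play_rows(plan=[[1, 0, 0, 0, 0, 0, 1], [1, 0, 0, 0, 0, 0, 1], [0, 0, 0, 0, 0, 0, 1]])

```text
clock: 20.97
eef_pos: [0.4774, -0.3191, 0.0334]
tool_rot: [0.156, 0.69, -0.156, 0.69]
ft_force: [-0.3, -0.4, -1.5]
grip_width: 0.0346
```

Request:
play_rows(plan=[[1, 0, 0, 0, 0, 0, 1], [0, 0, 0, 0, 0, 0, 1]])

```text
clock: 21.13
eef_pos: [0.4774, -0.3191, 0.0323]
tool_rot: [0.156, 0.69, -0.156, 0.69]
ft_force: [-0.1, -0.3, -0.5]
grip_width: 0.034
```

Request:
play_rows(plan=[[1, 0, 0, 0, 0, 0, 1], [0, 0, 0, 0, 0, 0, 1]])

```text
clock: 21.3
eef_pos: [0.4774, -0.3191, 0.0313]
tool_rot: [0.156, 0.69, -0.156, 0.69]
ft_force: [0.3, 0.9, -0.3]
grip_width: 0.0346
```

Request:
play_rows(plan=[[0.7, 0, 0, 0, 0, 0, 1], [0, 0, 0, 0, 0, 0, 1]])

```text
clock: 21.47
eef_pos: [0.4775, -0.3192, 0.0307]
tool_rot: [0.156, 0.69, -0.156, 0.69]
ft_force: [-0.1, -0.3, -1.0]
grip_width: 0.0342
```

Request:
play_rows(plan=[[0.7, 0, 0, 0, 0, 0, 1], [0, 0, 0, 0, 0, 0, 1]])

```text
clock: 21.63
eef_pos: [0.4776, -0.3193, 0.0306]
tool_rot: [0.156, 0.69, -0.156, 0.69]
ft_force: [-0.7, 0.6, 3.3]
grip_width: 0.0344
```

Request:
play_rows(plan=[[0.7, 0, 0, 0, 0, 0, 1], [0, 0, 0, 0, 0, 0, 1]])

```text
clock: 21.8
eef_pos: [0.4778, -0.3193, 0.0306]
tool_rot: [0.156, 0.689, -0.156, 0.69]
ft_force: [-1.7, 1.4, 7.6]
grip_width: 0.0345
```

Floor contact at TCP z = 30.6 mm. I'll ease back and release.

Request:
play_rows(plan=[[-1, 0, 0, 0, 0, 0, 1], [0, 0, 0, 0, 0, 0, 0.2], [0, 0, 0, 0, 0, 0, 0.1], [0, 0, 0, 0, 0, 0, 0.0], [0, 0, 0, 0, 0, 0, -0.1], [0, 0, 0, 0, 0, 0, -0.2], [0, 0, 0, 0, 0, 0, -0.3], [0, 0, 0, 0, 0, 0, -0.3], [0, 0, 0, 0, 0, 0, -0.3]])

```text
clock: 22.55
eef_pos: [0.4775, -0.3192, 0.0303]
tool_rot: [0.156, 0.69, -0.156, 0.69]
ft_force: [0.0, 0.3, 0.1]
grip_width: 0.0559
```

Request:
play_rows(plan=[[-5, 0, 0, 0, 0, 0, -0.3], [-10, 0, 0, 0, 0, 0, -0.3], [-15, 0, 0, 0, 0, 0, -0.3], [-20, 0, 0, 0, 0, 0, -0.3], [-25, 0, 0, 0, 0, 0, -0.3], [-25, 0, 0, 0, 0, 0, -0.3], [-25, 0, 0, 0, 0, 0, -0.3], [-25, 0, 0, 0, 0, 0, -0.3], [0, 0, 0, 0, 0, 0, -0.3], [0, 0, 0, 0, 0, 0, -0.3]])

```text
clock: 23.38
eef_pos: [0.4788, -0.3201, 0.1834]
tool_rot: [0.155, 0.688, -0.156, 0.692]
ft_force: [-1.3, -0.1, 0.1]
grip_width: 0.0555
```

```bash
python3 - <<'E'
from h import *
np.set_printoptions(precision=4,suppress=True)
exec(open('s.py').read())
p=camera('wrist'); s=camera('scene')
cv2.imwrite('pics/c3.png',cv2.cvtColor(np.hstack([cv2.resize(p['frame'],(400,300)),cv2.resize(s['frame'][80:300,150:430],(400,314))[:300]]),cv2.COLOR_RGB2BGR))
for t in['tray','carrier_knob','carrier_foot','carton_centre','wing_carrier_knob']:
  for q in(p,s):
    for r in pinpoint(t,q)[:2]: print(t,np.array(r['centre']),r['confidence'])
E
```

```text
23.3833 p [ 478.7629 -320.0523  183.4394] yaw 64.5712131903895 F [-1.3033 -0.1226  0.0766] T [-0.0151 -0.0005 -0.0357] j [-0.5892  0.4095  0.1178  1.2734 -0.     -0.1454] 55.48621063188719
tray [ 0.5231 -0.3319 -0.0006] 0.92
carrier_knob [ 0.4812 -0.3175  0.0494] 0.66
carrier_knob [ 0.4796 -0.3199  0.0517] 0.55
carrier_knob [0.369  0.0487 0.0454] 0.52
carrier_foot [ 0.3674  0.0465 -0.0003] 0.69
carrier_foot [ 0.7179 -0.3619  0.0007] 0.63
carton_centre [ 0.5843  0.4791 -0.0005] 0.67
carton_centre [ 0.572  -0.3639  0.0146] 0.48
wing_carrier_knob [0.5038 0.1845 0.1535] 0.64
```

View pics/c3.png

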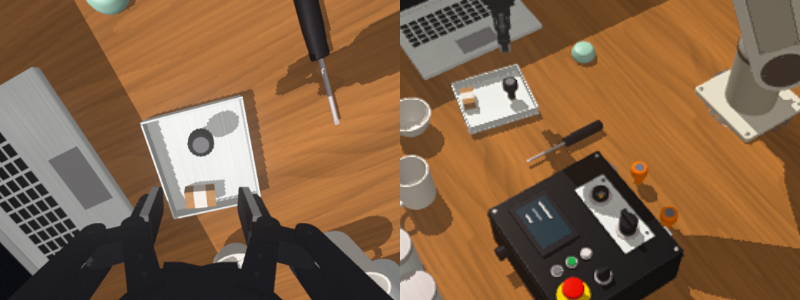

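The carrier stands upright in the tray's empty half, with the carton, wing carrier and bystanders unmoved. I'm handing the job in.

```bash
python3 -c "
from workcell import *
print(job_done())"
```

```text
the job is handed in; nothing more can be done
None
```

I took the round-knob carrier out of the −y holder and set it down upright in the empty −x half of the tray. I handed the job in at about 23 s of the 72 s allowed. No verdict was reported.

- **Pressing and turning:** I pressed the carrier down until I felt the seat, with a peak vertical force at the wrist of about 17 N. I eased off about 0.7 mm and turned it anticlockwise about 64° until I felt the stop.
- **Torque at the stop:** One step overshot to about 0.2 N m, above the roughly 0.1 N m felt at the stop. I eased back to 0.10 N m before lifting.
- **Drawing out:** It came straight up with sideways forces under 4 N. It touched the tray floor at up to 8 N, and I eased off before letting go.
- **Last checks:** The final pictures show the carrier standing in the tray, with its knob centre estimated 49 to 52 mm above the bench (limit 56 mm, expected 48 mm). The carton reads where it was. The wing carrier is still in its holder, within the finder's accuracy of about 4 mm. Nothing else looks moved.
- **Disagreements:** The finder sometimes reported the orange look-alikes or unrelated objects as the carrier or carton. I ruled those out against the pictures. Single torque readings also scattered by up to about 0.1 N m during the turn.

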